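Take the probe thermometer from its slanted holder and aim it at the blue-tagged pack

ROBOT

A 7-joint arm with a two-finger parallel gripper is mounted at the origin on a cart in front of the work surface, level with it; the furniture and walls round the work are solid. World frame = base frame: x ahead of the robot, y to its left, z up, the work surface at z = 0. Lengths are in mm, angles in rad, forces in N, time in s.
With the tool pointing down it reaches from about 425 to 875 mm from the base axis. Payload 9.9 kg.
Tool frame: the origin (TCP) lies at the very end of the fingers, on their centre line; the grasp point (between the pads) lies 19 mm behind it (r.pinch_z is the distance from the TCP to the grasp point, in mm); z points along the fingers, y is the line along which they close (so a half turn about z gives the same grasp; the last joint's range is limited). The gripper opens to 85 mm and grips with 20 to 120 N. Pads are 22 mm wide; open, the fingers measure 114 mm over their backs; the gripper's body (76 mm by 85 mm) begins 54 mm behind the grasp point. The pads swing forward as they close: fully open they stand 13 mm farther back than shut.
Start: joints at [1.137, 0.576, 0.025, 1.437, -0.015, 1.129, -0.057], TCP at [231.334, -634.124, 231.289] pointing down, gripper open.
Joint ranges: [-2.76, 2.76], [-0.34, 2.15], [-1.52, 1.57], [0.19, 2.46], [-1.09, 4.23], [0.17, 1.99], [-2.82, 2.82]. Speed limits (rad/s): [2.22, 2.22, 3.01, 3.01, 3.14, 3.14, 3.14].

INTERFACE

Orientations are given as a unit quaternion [w, x, y, z].
In Python, from bench import r, cams, job, models gives the robot as it stands.
- The arm moves only by the tool step_arm, never from a script. Its argument "deltas" is one flat list of numbers, 5 for each row, row after row: the shift along the tool's x, y, z normalised to -1 to 1, where 1 is 500 mm, then the turn about the tool's z normalised to -1 to 1, where 1 is 0.5 rad, then the gripper command: -1 is shut, 1 is fully open, values between are in proportion. A call has 1 to 12 rows; each row is the pose to reach, as a shift and turn from the pose commanded when the call began, along the tool's axes at that moment; what a row does not reach only later rows make up. A row lasts 1/8 s, in which the tool goes at most 62.5 mm and 10.7 degrees, less where a joint would pass 70% of its speed; a pose out of reach is approached as far as the arm can. A call with a number of a shift or a turn outside -1 to 1 is refused whole. A call with a gripper value outside its range is refused whole. The fingers move at their own pace and stop on an object; the grip force is fixed at half the most. Time passes only in rows, so rows that repeat a pose let the fingers close. It gives the time, the measured TCP pose, the force, the opening and the grip force at its end, in the units of the state.
- r.read_state(): the state, without advancing time (a new reading comes with each control period).
- cams.camera(name): name is "scene" or "top" or "wrist"; returns (picture, depth): 400x640x3 uint8, red, green, blue; 400x640 float32, mm along the optical axis (not along the pixel's ray), 0 where there is no reading.
- cams.camera_info(name): a dict with "fx", "fy", "cx", "cy" (pixels), "extrinsics" (4x4, takes a point from camera to world coordinates); the wrist camera has in their place "hand_eye" (4x4, takes a point from camera to tool coordinates, whose origin is the TCP and whose axes are the flange's). Camera axes: x right, y down, z forward; pixel columns grow to the right and rows downward; lengths in mm; the calibration is good to about 2 mm. A picture is of the moment at which its call begins: read the wrist's pose just before it. camera_info takes no time and is no camera call.
- job.job_done(): hands the job in; it is judged then, once.
Trained networks look in the newest picture that a camera, given by its name, has taken for a name from the list of things; names that differ only in an ending like _2 or _b are one class to them, and where a whole thing is asked for, a point or a joint stands for the part that bears it (a point fixed in the world has none). Each returns a list of dicts, best first, with "conf" (0 to 1); they miss things now and then, are a little off and sometimes report something else, mostly with a low value. They report only what shows in the picture. A call takes as long as a camera call. They do not tell look-alikes from the thing itself.
- models.look_for(camera, target): "bbox" ([left, top, right, bottom] in pixels, round what is visible of it).
The state is a dict: "time": time; "joints": joint angles; "joint_vel": joint speeds; "tau": joint torques, N m; "tcp_pos": TCP position; "orientation": TCP orientation; "force": force on the tool from outside, world axes, zero at the start; "moment": the same for the moment, N m; "finger_gap": finger opening in mm; "grip_force": force on a finger pad.
Only numpy, scipy, OpenCV 4.12 (cv2) and the standard library are available. Lean on these libraries where they do the work, as an engineer would, in place of code of your own. Each camera call takes 0.05 s, during which the arm holds its last target. There are 200 camera calls.

TASK

Draw the probe thermometer out of its slanted holder, turn it so that its probe points straight down, and keep holding it up with the probe tip about 3 cm above the middle of the pack with the blue tag. Do not touch or shift any pack. The job finishes while the gripper still holds the thermometer there, still and clear of everything else.

Things in the scene. Friction and masses are not known exactly. Their poses are not given: they have to be found in the camera images.
- thermometer_handle (a point): Centre of the probe thermometer's flat white handle, 110 mm long (y), 28 wide (x), 19 thick (z); 70 g. +y runs along it away from the probe, +z out of the display. It sits loose in the holder, probe first: +y leans 45 degrees from vertical, mostly towards the robot, and the 28 mm width is level. The lower 36 mm of the handle is in the pocket, the upper 74 mm stands free.
- probe_tip (a point): Tip of the thermometer's thin steel probe (4 mm thick, 109 mm long), 164 mm from the handle's centre along the handle's -y; axes as the handle's.
- mouth (a point): Centre of the holder's mouth, about 125 mm above the table. z is up, x level; the pocket's axis runs from here upwards and towards this point's -x at 45 degrees. Drawing the thermometer 36 mm along it frees the handle, 145 mm frees the probe tip.
- holder: Thermometer holder, fixed to the table, its place and yaw vary: white slanted pocket with a blue band, 41 x 33 mm outside, bore 31.5 x 23.5 mm, on a slanted steel sheath over a white foot plate (150 x 90 mm). Origin on the table under the pocket's floor; z up, the pocket leans to -x.
- blue_pack_crown (a point): Crown (top centre) of the heap of the tied pack of shredded product with the blue tag, 45 mm above the table. The heap is about 95 x 100 mm and stands loose; +y points away from the tag, which lies 100 mm from here along -y. Three packs, one with a blue tag and two with red, stand side by side in any order.
- red_pack_a_crown (a point): Crown (top centre) of the heap of the tied pack of shredded product with the red tag, 45 mm above the table. The heap is about 95 x 100 mm and stands loose; +y points away from the tag, which lies 100 mm from here along -y. Three packs, one with a blue tag and two with red, stand side by side in any order.
- red_pack_b_crown (a point): Crown (top centre) of the heap of the tied pack of shredded product with the red tag, 45 mm above the table. The heap is about 95 x 100 mm and stands loose; +y points away from the tag, which lies 100 mm from here along -y. Three packs, one with a blue tag and two with red, stand side by side in any order.
Things that resemble listed ones, but are neither listed nor needed, are in the scene too. Leave any green or turquoise look-alike of the part that bears blue_pack_crown alone.

How it is judged (in metres and radians):
On the way:
1. the gripper has drawn the probe tip out of the holder's mouth (z of probe_tip in the frame of mouth above -0.005 m and contact force between the fingers and thermometer above 1 N), for 0.1 s.
At the end, for the whole second after the job is handed in: The gripper holds the thermometer still, its probe within about 14 degrees of straight down, the tip within 30 mm sideways of the middle of the blue-tagged pack and 8 to 60 mm above its crown (45 mm over the table), touching neither pack nor holder; every pack is within 12 mm of where it stood (angle between thermometer_handle's own y axis and vertical below 0.24 rad and horizontal distance between probe_tip and blue_pack_crown below 0.03 m and height (world z) of probe_tip between 0.053 and 0.105 m and contact force between the fingers and thermometer above 1 N and linear speed of thermometer below 0.02 m/s and angular speed of thermometer below 0.15 rad/s and contact force between thermometer and holder below 0.1 N and contact force between thermometer and blue_pack below 0.1 N and contact force between thermometer and red_pack_a below 0.1 N and contact force between thermometer and red_pack_b below 0.1 N and distance of each of blue_pack_crown, red_pack_a_crown, red_pack_b_crown from where it was at the start of the episode below 0.012 m); the arm keeps its last pose, push and grip.
It fails at once if a pack is shifted by more than 12 mm (distance of any of blue_pack_crown, red_pack_a_crown, red_pack_b_crown from where it was at the start of the episode above 0.012 m).
It fails at once if the thermometer touches a pack (contact force between thermometer and blue_pack above 0.3 N or contact force between thermometer and red_pack_a above 0.3 N or contact force between thermometer and red_pack_b above 0.3 N).
It fails at once if the robot touches a pack (contact force between any of the arm, the fingers and blue_pack above 0.3 N or contact force between any of the arm, the fingers and red_pack_a above 0.3 N or contact force between any of the arm, the fingers and red_pack_b above 0.3 N).
It also fails if it takes over 35 s, if anything falls off the work surface, if the arm or the gripper's body presses on something with over 40 N, if the wrist force passes 120 N, or if a joint passes its speed limit or range.

## Working session

There is one attempt and no reset: what is moved stays moved. The work goes in short steps, Python scripts to look and compute and a tool call to move; the robot and the scene stay as the last step left them, time stands still between calls to the robot, and variables do not carry over. Pictures are saved under pics/ and viewed, at most 10 in all, crops included, and the job is handed in when it is done.

Besides the shell and the picture viewer there is one more tool, called after ">>>" by a JSON object that holds its "method" and its "body", one argument or row to a line. step_arm: Moves the arm, as the interface text tells. Scaled input: -1 to 1 covers 500 mm each way for a shift and 0.5 rad each way for a turn. Its arguments: {"type":"object","properties":{"deltas":{"type":"array"}},"required":["deltas"]}

```bash
mkdir -p pics; ls; python3 - <<'E'
from bench import r,cams,job,models
import cv2,numpy as np
s=r.read_state();print({k:np.round(v,3).tolist() for k,v in s.items()}, r.pinch_z)
ims=[]
for n in("scene","top"):
    p,d=cams.camera(n);np.savez(f"pics/{n}.npz",p=p,d=d);ims.append(p)
    i=cams.camera_info(n);print(n,i['fx'],i['cx'],i['cy'],np.round(i['extrinsics'],3).tolist())
    for t in("thermometer_handle","holder","blue_pack_crown","red_pack_a_crown","probe_tip","mouth"):
        print(n,t,[(np.round(b['bbox']).tolist(),round(b['conf'],2)) for b in models.look_for(n,t)])
    cv2.imwrite(f"pics/{n}.png",p[:,:,::-1])
E
```

```text
pics
{'time': 0.0, 'joints': [1.137, 0.577, 0.025, 1.438, -0.015, 1.129, -0.057], 'joint_vel': [0.0, 0.001, 0.001, 0.001, -0.002, 0.002, 0.001], 'tau': [0.0, -76.578, 2.251, -28.597, 0.015, 0.013, -0.0], 'tcp_pos': [231.186, -633.701, 230.441], 'orientation': [-0.001, 0.985, 0.174, -0.0], 'force': [0.325, -0.334, 0.194], 'moment': [0.007, -0.018, -0.027], 'grip_force': 0.0, 'finger_gap': 85.312} 18.700000000000003
scene 512.0267543119085 318.42867584393997 202.5001419462557 [[-0.835, -0.415, 0.362, -40.948], [-0.55, 0.639, -0.538, 820.011], [-0.008, -0.648, -0.762, 1400.949], [0.0, 0.0, 0.0, 1.0]]
scene thermometer_handle []
scene holder [([300.0, 178.0, 334.0, 217.0], 0.81)]
scene blue_pack_crown [([382.0, 146.0, 405.0, 179.0], 0.9), ([270.0, 224.0, 307.0, 245.0], 0.71), ([340.0, 229.0, 375.0, 249.0], 0.68), ([311.0, 247.0, 353.0, 276.0], 0.67)]
scene red_pack_a_crown [([259.0, 308.0, 297.0, 338.0], 0.66)]
scene probe_tip [([320.0, 188.0, 336.0, 196.0], 0.39)]
scene mouth [([302.0, 183.0, 338.0, 221.0], 0.62)]
top 512.460163436908 320.4965426021903 197.27902005508412 [[-0.002, -0.988, 0.154, 333.515], [-1.0, 0.0, -0.013, -81.374], [0.013, -0.154, -0.988, 1497.438], [0.0, 0.0, 0.0, 1.0]]
top thermometer_handle [([313.0, 178.0, 338.0, 201.0], 0.78), ([213.0, 219.0, 244.0, 265.0], 0.24)]
top holder [([316.0, 146.0, 372.0, 206.0], 0.97)]
top blue_pack_crown [([263.0, 215.0, 292.0, 262.0], 0.97), ([431.0, 201.0, 470.0, 244.0], 0.79), ([257.0, 167.0, 307.0, 193.0], 0.78), ([306.0, 222.0, 339.0, 268.0], 0.58)]
top red_pack_a_crown [([168.0, 210.0, 202.0, 260.0], 0.93)]
top probe_tip [([313.0, 184.0, 336.0, 199.0], 0.78)]
top mouth [([315.0, 149.0, 372.0, 202.0], 0.89)]
```

```bash
python3 - <<'E'
import cv2,numpy as np
p=np.load('pics/top.npz')['p'][130:290,140:500]
cv2.imwrite('pics/topc.png',cv2.resize(p[:,:,::-1],(800,356),interpolation=cv2.INTER_CUBIC))
E
```

```text
(no output)
```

View pics/scene.png

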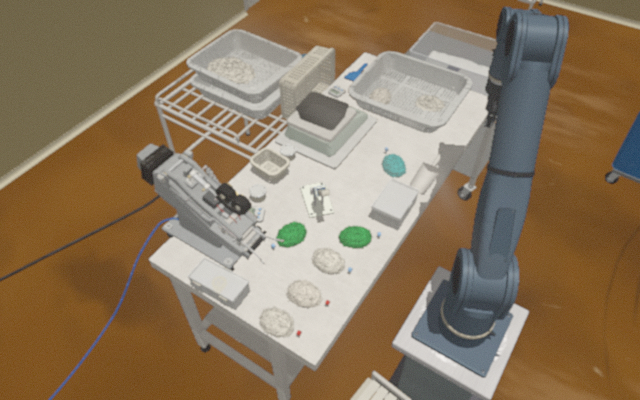

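View pics/topc.png

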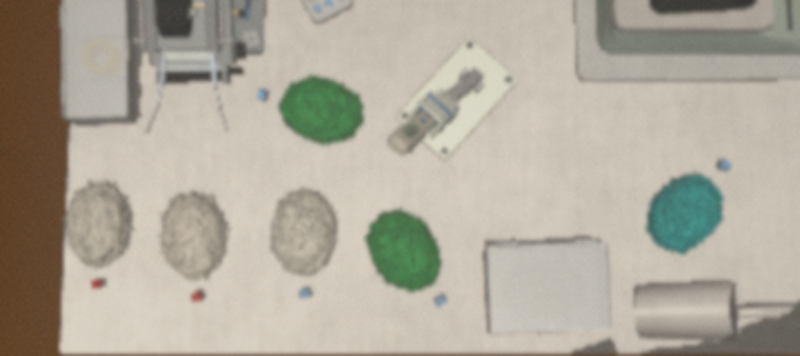

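The three beige heaps show at crop (98,223), (194,235) and (303,231). Their tags are red (97,283), red (197,296) and blue (305,293). The green and turquoise heaps with blue tags at (321,109), (403,250) and (685,213) are look-alikes. The target is the beige heap at full-picture pixel ≈ (276,234), next to the blue tag. The holder is at ≈ (335,178), with the handle end at (320,193).

```bash
cat > h.py <<'E'
import numpy as np,cv2
from bench import r,cams,job,models
def cloud(n,p,d):
    i=cams.camera_info(n);v,u=np.mgrid[:400,:640]
    c=np.stack([(u-i['cx'])/i['fx']*d,(v-i['cy'])/i['fy']*d,d],-1)
    T=np.array(i['extrinsics']);return c@T[:3,:3].T+T[:3,3]
E
python3 - <<'E'
from h import *
f=np.load('pics/top.npz');p,d=f['p'],f['d'];W=cloud('top',p,d)
def blob(box,zmin):
    l,t,rr,b=box;w=W[t:b,l:rr].reshape(-1,3);return w[(w[:,2]>zmin)&(w[:,2]<260)]
for b in((258,208,296,266),(206,208,250,262),(164,202,206,260)):
    w=blob(b,12);m=w[:,:2];print('pack',len(w),m.mean(0),(m.max(0)+m.min(0))/2,np.ptp(m,axis=0),w[:,2].max())
print('table',np.median(W[270:280,250:300,2]))
tagpx=[(277,262)]
print('tag',W[262,277])
w=blob((308,140,378,210),8);print('holder top z',w[:,2].max(),w[w[:,2].argmax()])
w=blob((308,165,345,206),100)
for a,b in((100,120),(120,140),(140,150),(150,160),(160,170),(170,180),(180,200)):
    q=w[(w[:,2]>=a)&(w[:,2]<b)]
    if len(q):print(a,b,len(q),q.mean(0).round(1))
c=w.mean(0);u,s,vt=np.linalg.svd(w-c);print(c,s,vt[0])
# foot plate
hsv=cv2.cvtColor(p,cv2.COLOR_RGB2HSV);print(p[198,340],p[165,355],p[178,300])
crop=p[140:210,300:380,::-1];cv2.imwrite('pics/hold.png',cv2.resize(crop,(800,600)[:2] if 0 else (640,560),interpolation=cv2.INTER_CUBIC))
q=p[200:280,235:315,::-1]
big=np.hstack([cv2.resize(crop,(400,350),interpolation=cv2.INTER_CUBIC),cv2.resize(q,(350,350),interpolation=cv2.INTER_CUBIC)])
cv2.imwrite('pics/big.png',big)
E
```

```text
pack 869 [453.0024903   26.56811053] [441.81120264  23.95602287] [138.07666586 101.63980013] 50.066706485774375
pack 845 [451.7641232  168.60273944] [452.72694279 169.64550586] [107.2006112   86.68049996] 48.11650392480533
pack 832 [465.0490945  291.81796654] [464.35979719 296.26205684] [159.69479121  82.56743861] 48.277669729605805
table 1.0912124301673884
tag [375.74473095  23.38072317  25.55799267]
holder top z 186.77988642244577 [ 543.16545265 -100.09364327  186.77988642]
100 120 96 [ 599.4 -144.5  111.4]
120 140 145 [ 592.6 -135.7  129.9]
140 150 39 [ 577.6 -125.3  144.6]
150 160 27 [ 568.6 -114.5  155.4]
160 170 37 [ 561.2 -108.1  165.2]
170 180 75 [548.5 -96.5 175.4]
180 200 15 [548.8 -95.1 182.2]
[ 579.4383225  -124.85769813  141.40669641] [767.080873   221.02337542 150.79222722] [-0.56705965  0.52144307  0.63760527]
[162 158 148] [134 129 124] [ 76 119  76]
```

View pics/big.png

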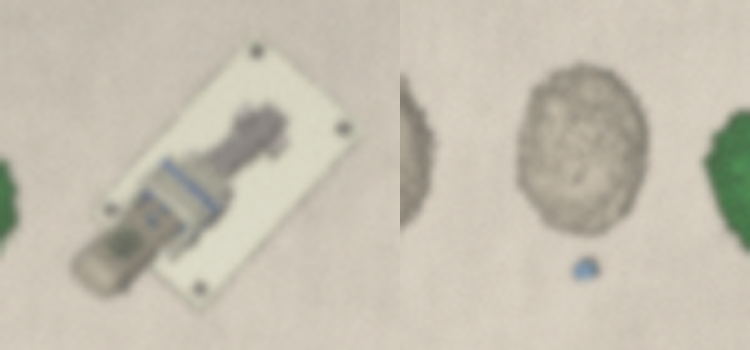

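```bash
cat >> h.py <<'E'
from scipy.spatial.transform import Rotation as R
def rot(s): q=s['orientation'];return R.from_quat([q[1],q[2],q[3],q[0]]).as_matrix()
def delta(pos,az=None):
    s=r.read_state();M=rot(s);a=np.degrees(np.arctan2(M[1,0],M[0,0]))
    print('t',round(s['time'],2),'pos',np.round(s['tcp_pos'],1),'az',round(a,2),'zdir',M[:,2].round(3),'gap',s['finger_gap'],'grip',s['grip_force'],'F',np.round(s['force'],1),'M',np.round(s['moment'],2))
    if pos is not None: print('d',(M.T@(np.array(pos)-s['tcp_pos'])/500).round(3))
    if az is not None: print('turn',-np.radians((az-a+180)%360-180)/0.5)
E
python3 - <<'E'
from h import *
f=np.load('pics/top.npz');W=cloud('top',f['p'],f['d'])
w=W[212:256,262:292].reshape(-1,3)
for z in(20,30,38):
    q=w[w[:,2]>z][:,:2];print(z,q.mean(0),(q.max(0)+q.min(0))/2)
i=cams.camera_info('top');T=np.array(i['extrinsics'])
for u,v,z in((276.8,234.3,45),(276.8,234.3,20),(277.7,261.3,4)):
    d=T[:3,:3]@[(u-i['cx'])/i['fx'],(v-i['cy'])/i['fy'],1];print(T[:3,3]+d*(z-T[2,3])/d[2])
delta([556,-103,260],137.5)
E
```

```text
20 [455.81044094  26.39636902] [422.18212646  -6.77070301]
30 [455.84557277  27.20604507] [418.76600397 -10.18169168]
38 [454.8122635   26.05629928] [415.4205982  -13.41121672]
[453.09175541  23.40409479  45.        ]
[455.14996824  25.20757684  20.        ]
[378.36756495  22.91558252   4.        ]
t 0.7 pos [ 231.4 -634.1  231.3] az 20.04 zdir [ 0. -0. -1.] gap 85.50797143635846 grip 0.0 F [0.7 0.3 0. ] M [-0.05 -0.02  0.06]
d [ 0.974 -0.775 -0.057]
turn -4.099964036315672
```

>>> {"method": "step_arm", "body": {
  "deltas": [0,0,-0.1,0,1,0.2,-0.16,-0.1,-0.5,1,0.4,-0.32,-0.1,-1,1,0.6,-0.48,-0.1,-1,1,0.8,-0.64,-0.1,-1,1,0.97,-0.775,-0.1,-1,1,0.974,-0.775,-0.1,-1,1,0.974,-0.775,-0.1,-1,1,0.974,-0.775,-0.1,-1,1,0.974,-0.775,-0.1,-1,1,0.974,-0.775,-0.1,-1,1,0.974,-0.775,-0.1,-1,1]
}}

```text
time: 2.2
tcp_pos: [558.1, -97.3, 281.2]
orientation: [-0.001, 0.909, 0.416, 0.001]
force: [-0.6, -0.5, -0.1]
finger_gap: 85.0
grip_force: 0.0
```

>>> {"method": "step_arm", "body": {
  "deltas": [0,0,0,-0.5,1,0,0,0,-1,1,0,0,0,-1,1]
}}

```text
time: 2.58
tcp_pos: [555.7, -104.2, 281.3]
orientation: [0.0, 0.779, 0.626, -0.0]
force: [1.0, 0.2, -0.1]
finger_gap: 85.4
grip_force: 0.0
```

>>> {"method": "step_arm", "body": {
  "deltas": [0,0,0,-0.5,1,0,0,0,-1,1,0,0,0,-1,1]
}}

```text
time: 2.95
tcp_pos: [555.6, -104.3, 281.4]
orientation: [0.0, 0.6, 0.8, -0.0]
force: [0.5, 0.6, -0.2]
finger_gap: 85.5
grip_force: 0.0
```

>>> {"method": "step_arm", "body": {
  "deltas": [0,0,0,-0.5,1,0,0,0,-1,1,0,0,0,-1.0,1,0,0,0,-1.0,1]
}}

```text
time: 3.45
tcp_pos: [555.7, -104.2, 281.3]
orientation: [-0.0, 0.387, 0.922, -0.0]
force: [0.4, 0.2, 0.5]
finger_gap: 85.3
grip_force: 0.0
```

```bash
python3 - <<'E'
from h import *
delta([556,-103,260],137.5);print(r.read_state()['joints'])
s=r.read_state();p,d=cams.camera('wrist');np.savez('pics/w1.npz',p=p,d=d,pos=s['tcp_pos'],M=rot(s))
print(cams.camera_info('wrist'))
cv2.imwrite('pics/w1.png',p[:,:,::-1])
E
```

```text
t 3.45 pos [ 555.7 -104.2  281.3] az 134.51 zdir [-0. -0. -1.] gap 85.33836853931714 grip 0.0 F [0.4 0.2 0.5] M [0.02 0.   0.01]
d [0.001 0.002 0.043]
turn -0.1042029317003502
[ 0.5168565   0.41598077 -0.61473468  1.64158543  0.25660062  1.1660833
  0.61737787]
{'fx': 310.8146293473258, 'fy': 310.8146293473258, 'cx': 318.695990780852, 'cy': 202.3676349766357, 'hand_eye': array([[ 5.27428126e-04, -9.51547369e-01, -3.07501751e-01,
         7.78846141e+01],
       [ 9.99999597e-01,  2.78344463e-04,  8.53881224e-04,
         2.38301526e-01],
       [-7.26917022e-04, -3.07502078e-01,  9.51547132e-01,
        -1.41884243e+02],
       [ 0.00000000e+00,  0.00000000e+00,  0.00000000e+00,
         1.00000000e+00]])}
```

View pics/w1.png

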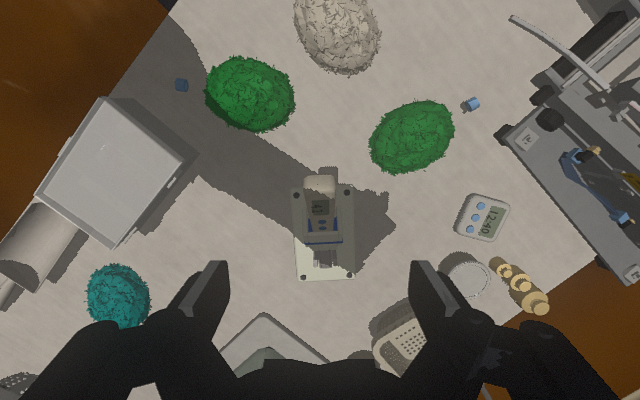

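The wrist view shows the handle at about (320,195), the pocket mouth with its blue band at (322,225) and the foot plate below it. They lie on the centre line between the fingers, so I'll measure the handle from this depth image.

```bash
cat >> h.py <<'E'
def wcloud(p,d,pos,M):
    i=cams.camera_info('wrist');v,u=np.mgrid[:400,:640]
    c=np.stack([(u-i['cx'])/i['fx']*d,(v-i['cy'])/i['fy']*d,d],-1)
    T=np.array(i['hand_eye']);return (c@T[:3,:3].T+T[:3,3])@M.T+pos
E
python3 - <<'E'
from h import *
f=np.load('pics/w1.npz');W=wcloud(f['p'],f['d'],f['pos'],f['M'])
w=W[165:245,295:350].reshape(-1,3)
print('table',np.median(W[140:160,320:340,2]))
w=w[(w[:,2]>100)&(w[:,2]<200)]
for a in range(100,200,10):
    q=w[(w[:,2]>=a)&(w[:,2]<a+10)]
    if len(q):print(a,len(q),q.mean(0).round(1), 'width',np.ptp(q@[.676,.737,0]).round(1))
q=w[(w[:,2]>148)&(w[:,2]<182)];c=q.mean(0);u,s,vt=np.linalg.svd(q-c);print(c,s,vt)
# plate direction: minAreaRect of plate pixels z<15 light
P=W[160:300,280:370].reshape(-1,3);col=f['p'][160:300,280:370].reshape(-1,3)
m=(P[:,2]>3)&(P[:,2]<20);print(m.sum(),cv2.minAreaRect(P[m][:,:2].astype(np.float32)))
E
```

```text
table -0.6461048310050046
100 90 [ 591.5 -133.9  106. ] width 31.7
110 192 [ 592.9 -134.3  115.9] width 41.1
120 430 [ 594.5 -137.6  124.9] width 40.8
130 405 [ 590.5 -133.7  133.9] width 40.0
140 158 [ 576.8 -121.6  144.6] width 25.2
150 174 [ 569.1 -114.5  155.3] width 25.4
160 239 [ 559.5 -105.2  165.5] width 27.0
170 779 [548.8 -96.4 175.4] width 27.1
180 22 [549.7 -95.8 180.3] width 15.5
[ 554.2250886  -101.0583428   170.23386036] [510.60737478 258.71693134 139.68664092] [[ 0.63288145 -0.56345525 -0.53101719]
 [ 0.66269838  0.74887106 -0.00479423]
 [ 0.40036474 -0.34887005  0.84734749]]
3194 ((635.9795532226562, -175.29238891601562), (90.18293762207031, 149.848388671875), 47.77912139892578)
```

>>> {"method": "step_arm", "body": {
  "deltas": [0.006,0.003,0.1,-0.106,1,0.006,0.003,0.2,-0.106,1,0.006,0.003,0.25,-0.106,1,0.006,0.003,0.282,-0.106,1,0.006,0.003,0.282,-0.106,1,0.006,0.003,0.282,-0.106,1]
}}

```text
time: 4.25
tcp_pos: [555.7, -100.0, 141.4]
orientation: [0.001, 0.361, 0.932, 0.0]
force: [0.0, 0.0, 0.7]
finger_gap: 85.3
grip_force: 0.0
```

>>> {"method": "step_arm", "body": {
  "deltas": [0,0,0,0,0,0,0,0,0,-0.5,0,0,0,0,-1,0,0,0,0,-1,0,0,0,0,-1,0,0,0,0,-1,0,0,0,0,-1,0,0,0,0,-1]
}}

```text
time: 5.25
tcp_pos: [555.1, -100.0, 140.4]
orientation: [0.0, 0.361, 0.933, 0.0]
force: [-0.5, -0.9, 2.8]
finger_gap: 26.2
grip_force: 58.8
```

```bash
python3 - <<'E'
from h import *
delta(None)
s=r.read_state();p,d=cams.camera('wrist')
cv2.imwrite('pics/w2.png',p[:,:,::-1])
E
```

```text
t 5.25 pos [ 555.1 -100.   140.4] az 137.67 zdir [ 0.  0. -1.] gap 26.20529893421925 grip 58.83947243448347 F [-0.5 -0.9  2.8] M [ 0.01  0.11 -0.02]
```

View pics/w2.png

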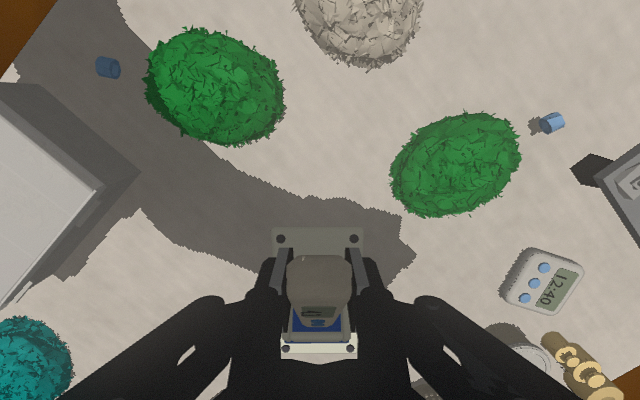

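The handle is gripped (gap 26 mm, 59 N). Next I draw it 125 mm along the pocket axis.

>>> {"method": "step_arm", "body": {
  "deltas": [0.016,0,-0.016,0,-1,0.032,0,-0.032,0,-1,0.048,0,-0.048,0,-1,0.064,0,-0.064,0,-1,0.08,0,-0.08,0,-1,0.096,0,-0.096,0,-1,0.112,0,-0.112,0,-1,0.128,0,-0.128,0,-1,0.144,0,-0.144,0,-1,0.16,0,-0.16,0,-1,0.176,0,-0.176,0,-1,0.176,0,-0.176,0,-1]
}}

```text
time: 6.8
tcp_pos: [489.9, -40.3, 229.1]
orientation: [0.001, 0.361, 0.933, 0.0]
force: [0.1, 0.4, -1.4]
finger_gap: 26.3
grip_force: 58.9
```

```bash
python3 - <<'E'
from h import *
delta(None)
s=r.read_state();p,d=cams.camera('wrist')
q,_=cams.camera('scene')
print([(b['bbox'],b['conf']) for n in('thermometer_handle','probe_tip') for b in models.look_for('scene',n)])
c=cv2.resize(q[150:260,250:380],None,fx=5,fy=5,interpolation=cv2.INTER_CUBIC)[:400,:]
cv2.imwrite('pics/w3.png',np.hstack([cv2.resize(p[200:400,180:460],(280,200)),cv2.resize(c,(370,200)) if 0 else cv2.resize(q[150:250,240:400],(480,300))[:200]])[:,:,::-1] if 0 else np.vstack([p[220:400,160:480],cv2.resize(q[140:260,260:388],(320,300))])[:,:,::-1])
E
```

```text
t 6.8 pos [489.9 -40.3 229.1] az 137.71 zdir [ 0.001 -0.    -1.   ] gap 26.330690824628892 grip 58.91741886647651 F [ 0.1  0.4 -1.4] M [ 0.02 -0.    0.  ]
[([330.4, 189.3, 341.4, 199.2], 0.55), ([328.4, 191.4, 336.7, 195.3], 0.55)]
```

View pics/w3.png

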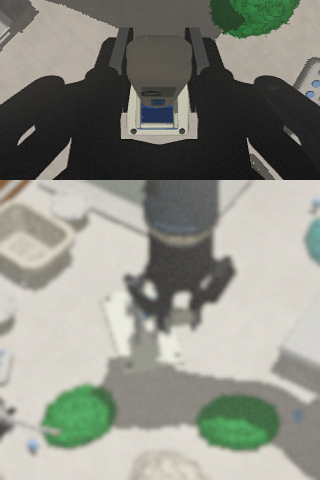

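>>> {"method": "step_arm", "body": {
  "deltas": [-0.01,0,-0.017,0,-1,-0.021,0,-0.028,0,-1,-0.033,0,-0.038,0,-1,-0.045,0,-0.047,0,-1,-0.057,0,-0.056,0,-1,-0.07,0,-0.065,0,-1,-0.083,0,-0.073,0,-1]
}}

```text
time: 7.88
tcp_pos: [521.0, -69.0, 265.1]
orientation: [0.0, 0.361, 0.933, 0.0]
force: [-1.8, 1.7, -0.6]
finger_gap: 26.3
grip_force: 58.9
```

```bash
python3 - <<'E'
from h import *
delta(None)
p,d=cams.camera('wrist')
cv2.imwrite('pics/w4.png',cv2.resize(p[210:400,180:460],None,fx=2,fy=2)[:,:,::-1])
E
```

```text
t 7.88 pos [521.  -69.  265.1] az 137.67 zdir [ 0.  0. -1.] gap 26.327959571836733 grip 58.860507339122705 F [-1.8  1.7 -0.6] M [ 0.55  0.65 -0.04]
```

View pics/w4.png

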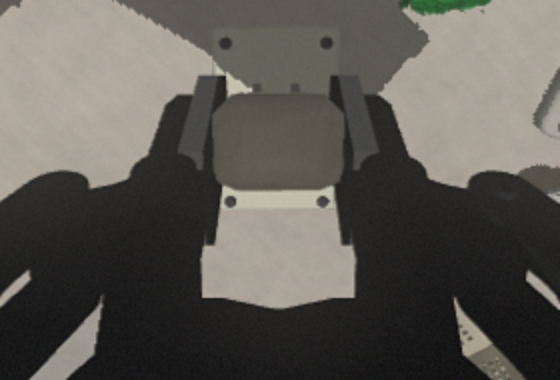

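The thermometer is pivoting in the grip: about 2.5 N at the lip, and the camera now looks onto its end cap. I continue the arc to vertical.

>>> {"method": "step_arm", "body": {
  "deltas": [-0.014,0,-0.007,0,-1,-0.027,0,-0.014,0,-1,-0.041,0,-0.02,0,-1,-0.055,0,-0.026,0,-1,-0.07,0,-0.031,0,-1,-0.085,0,-0.035,0,-1,-0.1,0,-0.039,0,-1,-0.115,0,-0.042,0,-1,-0.13,0,-0.045,0,-1,-0.145,0,-0.046,0,-1,-0.16,0,-0.047,0,-1,-0.18,0,-0.047,0,-1]
}}

```text
time: 9.43
tcp_pos: [587.6, -129.6, 288.4]
orientation: [0.0, 0.361, 0.933, 0.0]
force: [-0.8, 1.5, 0.0]
finger_gap: 26.3
grip_force: 58.8
```

>>> {"method": "step_arm", "body": {
  "deltas": [0,0,-0.02,0,-1,0,0,-0.04,0,-1,0,0,-0.08,0,-1,0,0,-0.12,0,-1,0,0,-0.16,0,-1,0,0,-0.16,0,-1]
}}

```text
time: 10.18
tcp_pos: [588.1, -129.1, 370.6]
orientation: [0.002, 0.361, 0.933, 0.0]
force: [1.0, 0.8, -1.1]
finger_gap: 26.1
grip_force: 58.9
```

```bash
python3 - <<'E'
from h import *
delta([459,26,330])
s=r.read_state();p,d=cams.camera('wrist');W=wcloud(p,d,s['tcp_pos'],rot(s));np.savez('pics/w5.npz',p=p,d=d,pos=s['tcp_pos'],M=rot(s))
q,dd=cams.camera('scene');V=cloud('scene',q,dd);np.savez('pics/s5.npz',p=q,d=dd)
# probe candidates in the scene cloud: near below TCP
t=np.array(s['tcp_pos']);i=cams.camera_info('scene');T=np.linalg.inv(np.array(i['extrinsics']))
for z in(-120,-160,-175,0,19):
    c=T[:3,:3]@(t+[0,0,z])+T[:3,3];print(z,(c[:2]/c[2]*i['fx']+[i['cx'],i['cy']]).round())
cv2.imwrite('pics/w5.png',np.vstack([cv2.resize(p[200:400,160:480],(448,280)),cv2.resize(q[120:232,250:410],(448,314),interpolation=cv2.INTER_CUBIC)])[:,:,::-1])
E
```

```text
t 10.18 pos [ 588.1 -129.1  370.6] az 137.67 zdir [ 0.004 -0.001 -1.   ] gap 26.095532902041718 grip 58.899753093137406 F [ 1.   0.8 -1.1] M [-0.04  0.01  0.01]
d [0.4   0.055 0.08 ]
-120 [320. 164.]
-160 [320. 173.]
-175 [320. 176.]
0 [320. 135.]
19 [320. 131.]
```

View pics/w5.png

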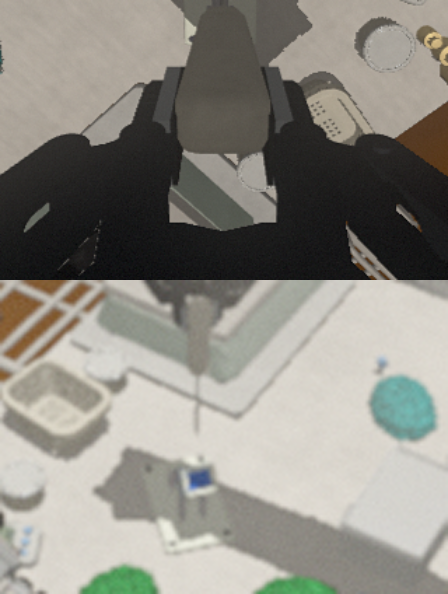

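The wrist view shows the handle hanging between the fingers, and the scene view shows the probe hanging clear above the pocket at about (197,400) in the lower half. I'll measure its tilt from the wrist depth.

```bash
python3 - <<'E'
from h import *
f=np.load('pics/w5.npz');M=f['M'];i=cams.camera_info('wrist')
W=wcloud(f['p'],f['d'],f['pos'],M);L=(W-f['pos'])@M  # tool coords
q=L[190:320,290:350].reshape(-1,3);q=q[(q[:,2]<130)&(abs(q[:,0])<60)&(abs(q[:,1])<18)]
for a in range(-60,200,8):
    b=q[(q[:,2]>=a)&(q[:,2]<a+8)]
    if len(b)>3:print(a,len(b),np.median(b,0).round(1),b[:,0].max().round(1),b[:,0].min().round(1))
b=q[(q[:,2]>-35)&(q[:,2]<55)&(q[:,0]>-5)]
E
```

```text
-44 2083 [  8.4   0.4 -38.1] 16.9 -0.8
-36 832 [ 16.2   0.8 -33.7] 17.7 -10.3
-28 446 [ 16.    0.9 -24.2] 17.1 -12.2
-20 382 [ 15.3  -0.  -16. ] 16.4 9.8
-12 332 [14.7  0.9 -8. ] 15.7 9.3
-4 266 [14.2  0.2 -0.2] 15.0 9.4
4 217 [13.5  0.5  7.8] 14.3 9.7
12 188 [12.9 -0.  15.8] 13.6 8.5
20 162 [12.3  0.2 23.9] 13.0 7.9
28 140 [11.6  0.2 32. ] 12.3 7.3
36 122 [11.   0.2 39.8] 11.6 6.7
44 106 [10.3  0.5 48.3] 11.1 6.3
52 89 [ 9.7 -0.1 55.9] 10.4 6.1
60 52 [ 9.3  0.2 62.3] 9.8 5.5
92 6 [ 0.6  0.2 96.5] 1.1 0.3
100 10 [ -0.2   0.2 103.5] 0.4 -0.7
108 7 [ -0.8  -0.2 111. ] -0.2 -1.1
116 9 [ -1.6   0.7 120.3] -1.1 -2.0
124 5 [ -1.9   0.7 127.5] -1.4 -2.5
```

The tilt is about 4.5°, and the tip sits ~177 mm below and 8 mm along −x from the TCP. I move over the blue-tagged pack and then lower.

>>> {"method": "step_arm", "body": {
  "deltas": [0.03,0.004,0,0,-1,0.08,0.01,0,0,-1,0.13,0.017,0,0,-1,0.18,0.023,0,0,-1,0.23,0.03,0,0,-1,0.28,0.036,0,0,-1,0.33,0.043,0,0,-1,0.37,0.048,0,0,-1,0.4,0.052,0,0,-1,0.417,0.054,0,0,-1,0.417,0.054,0,0,-1,0.417,0.054,0,0,-1]
}}

```text
time: 11.78
tcp_pos: [451.6, 30.5, 368.2]
orientation: [0.0, 0.361, 0.932, 0.0]
force: [0.8, -0.3, -0.4]
finger_gap: 25.9
grip_force: 58.9
```

>>> {"method": "step_arm", "body": {
  "deltas": [0,0,0.03,0,-1,0,0,0.07,0,-1,0,0,0.11,0,-1,0,0,0.15,0,-1,0,0,0.18,0,-1,0,0,0.2,0,-1,0,0,0.215,0,-1,0,0,0.225,0,-1,0,0,0.23,0,-1,0,0,0.23,0,-1,0,0,0.23,0,-1]
}}

```text
time: 13.15
tcp_pos: [451.4, 31.1, 253.6]
orientation: [0.0, 0.361, 0.933, 0.0]
force: [-0.2, -0.4, -0.6]
finger_gap: 26.1
grip_force: 59.0
```

```bash
python3 - <<'E'
from h import *
delta([452,31.5,252])
s=r.read_state();p,d=cams.camera('wrist');q,_=cams.camera('scene');M=rot(s)
W=wcloud(p,d,s['tcp_pos'],M);L=(W-s['tcp_pos'])@M
b=L[190:320,290:350].reshape(-1,3);b=b[(abs(b[:,0])<40)&(abs(b[:,1])<18)]
for a in(-28,4,36,92,110,124,140,156,168,176):
    c=b[(b[:,2]>=a)&(b[:,2]<a+8)]
    if len(c)>2:print(a,len(c),np.median(c,0).round(1))
g=W.reshape(-1,3);g=g[(abs(g[:,0]-455)<70)&(abs(g[:,1]-26)<60)&(g[:,2]>15)&(g[:,2]<60)];print('pack',len(g),g.min(0),g.max(0),np.median(g,0))
cv2.imwrite('pics/w6.png',np.vstack([cv2.resize(p[100:400,100:540],(440,300)),cv2.resize(q[200:300,260:407],(440,300),interpolation=cv2.INTER_CUBIC)])[:,:,::-1])
E
```

```text
t 13.15 pos [451.4  31.1 253.6] az 137.67 zdir [ 0.001 -0.    -1.   ] gap 26.129734616477204 grip 58.952674445172306 F [-0.2 -0.4 -0.6] M [-0.   -0.06  0.06]
d [-0.     0.001  0.003]
-28 439 [ 16.    0.9 -24.3]
4 220 [13.5 -0.   8. ]
36 116 [11.   0.8 39.8]
92 8 [ 0.5  0.6 96.4]
110 8 [ -1.    0.2 114.6]
124 7 [ -2.2   0.7 127.7]
140 6 [ -3.7   0.3 144.5]
pack 4135 [403.3879425  -14.87221175  15.00202808] [512.01187862  67.65856641  44.80440853] [451.11787068  30.68832496  32.58168381]
```

View pics/w6.png

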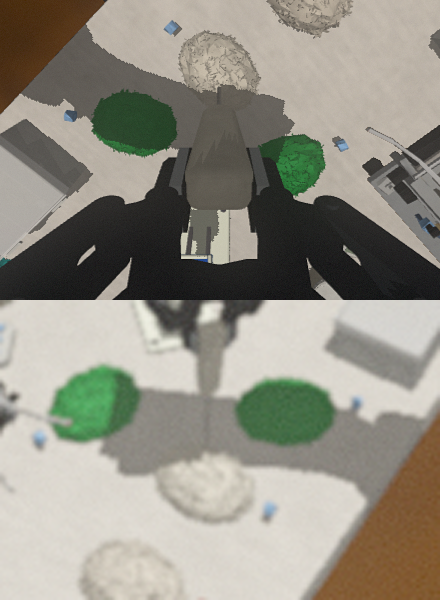

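The probe hangs over the beige heap with the blue tag. The heap measures as centred at (458,26), and the tip works out to (457,25.5) with z ≈ 76 mm, still and clear of everything.

```bash
python3 - <<'E'
from bench import job
print(job.job_done())
E
```

```text
the job is handed in; nothing more can be done
None
```

I handed the job in with the gripper holding the thermometer about 4.5° off vertical, its tip about 30 mm above the centre of the blue-tagged pack, and no sign of contact with any pack; the hand-in returned no verdict.

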